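# Set the radio in its corner and hold the aerial out

## Task

Push the radio along the ledge until it sits square and flush in the corner of the L-shaped iron stop, its back against the long leg and its end against the short leg. Then press the rectangular key on its top so that the aerial's cap pops up, pinch the cap and pull the aerial straight up past its first stop to the second stop, where it is fully out. The aerial slides back in if let go, so finish while still holding it fully extended, with the radio standing on the ledge in its corner, the volume knob left as it is and the other things on the ledge not disturbed.

Things in the scene. Friction and masses are not known exactly. Their poses are not given: they have to be found in the camera images.
- nook_corner (a point): inside corner of the L-shaped green painted iron stop fixed to the ledge, at ledge height. Its legs are 6 mm thick, 35 mm high. The long leg (240 mm) runs from here along this frame's -y, inner face at x = 0; the short leg (90 mm) runs along -x, inner face at y = 0. The open inside of the corner is x < 0, y < 0.
- radio: loose plastic radio, 80 mm deep (its x), 200 mm long (its y), 72 mm high, 0.75 to 1.05 kg; origin at the centre of its underside. Seated, its +x face (back) lies on the stop's long leg, its +y end on the short leg: origin at x -40, y -100 mm in the nook_corner frame, axes parallel. On top, along x = 0: aerial cap at y -70, key at y 0, volume knob at y +68 mm. Slides at 2 to 5 N.
- radio_corner (a point): bottom corner of the radio (its back, +y end: radio x = +40, y = +100 mm, z = 0) that belongs in the corner of the stop
- key_top (a point): centre of the upper face of the rectangular black spring key (22 x 28 mm) on the radio's top; it stands 6 mm proud and goes 5 mm straight down, about 5 N at the bottom; it springs back when let go
- key (a joint): travel of the key, 0 up, 0.005 m fully down; the aerial is released from about 0.003 m
- cap_mid (a point): middle of the steel aerial cap, an upright cylinder 16 mm across, 22 mm high, on top of the aerial. Stowed, it is sunk in the radio, its top 2 mm above the radio's top, and locked; released by the key it springs up 38 mm and locks there, its middle then 29 mm above the radio's top, on the thin aerial tube (11 mm).
- aerial_base (a joint): pop-up rise of the aerial, 0 stowed and locked, 0.038 m popped up (locked up, cannot be pushed back)
- aerial_upper (a joint): extension of the upper aerial section out of the lower, 0 in, 0.040 m fully out (first stop). Its spring pulls it back with about 1 N, so it comes out first.
- aerial_lower (a joint): extension of the lower aerial section, 0 in, 0.040 m fully out. Its spring pulls back with about 2 N. With both sections out (80 mm above the popped-up height) the aerial is at its second stop; pulling harder lifts the radio.
- volume (a joint): angle of the round volume knob (36 mm wide, standing 11 mm above the radio's top), rad, clockwise from above; to be left as it is, about 1.5
- bowl: carved dark wooden bowl, 130 mm wide, 55 mm high, a bystander; origin under its centre
- ashtray: empty round glass ashtray, 110 mm wide, 30 mm high, a bystander; origin under its centre
- remote_case: flat black plastic remote case, 55 x 170 x 22 mm, a bystander beyond the stop; origin under its centre
- opener: flat steel bottle opener, 130 mm long, 6 mm thick, a bystander; origin under its middle
Mind the look-alikes: they are no part of the job. There is more than one size of the radio; the one meant has the size given above.

How it is judged:
By the outcome, as a careful person would: the job done as asked, in the order asked, and still so for the second after the job is handed in, while the arm keeps its last pose, push and grip.
It also fails if it takes over 72 s, if anything falls off the work surface, if the arm or the gripper's body presses on something with over 40 N, if the wrist force passes 120 N, or if a joint passes its speed limit or range.

## Robot

A 7-joint arm with a two-finger parallel gripper is mounted at the origin on the work surface. World frame = base frame: x ahead of the robot, y to its left, z up, the work surface at z = 0. Lengths are in m, angles in rad, forces in N, time in s.
With the tool pointing down it reaches from about 0.35 to 0.9 m from the base axis. Payload 7.2 kg.
Tool frame: the origin (TCP) lies on the centre line of the jaws, within the pads' length; the fingertips stand 19 mm ahead of it and the grasp point (between the pads) is the TCP; z points along the fingers, x is the direction in which the jaws open and shut, and the axes are right-handed (so a half turn about z gives the same grasp; the last joint's range is limited). The gripper opens to 85 mm and grips with 20 to 120 N. Pads are 22 mm wide; open, the fingers measure 114 mm over their backs; the gripper's body (76 mm by 85 mm) begins 54 mm behind the grasp point. The pads swing forward as they close: fully open they stand 13 mm farther back than shut.
Start: joints at [1.074, 0.411, -0.013, 1.596, 0.006, 1.134, -0.082], TCP at [0.26, -0.568, 0.25] pointing down, gripper open.
Joint ranges: [-2.95, 2.95], [-0.29, 1.99], [-1.47, 1.44], [0.14, 2.54], [-1.03, 4.17], [0.13, 1.85], [-2.86, 2.86]. Speed limits (rad/s): [2.39, 2.39, 3.01, 3.01, 3.14, 3.14, 3.14].

## Interface

Orientations are given as a unit quaternion [w, x, y, z].
In Python, from station import manip, optics gives the robot as it stands.
- The arm moves only by the shell command python3 -m creep 'ROWS' [FORCE]. ROWS is JSON, a list of rows, each an object of numbers: "tx", "ty", "tz": the shift along the world's x, y, z as a fraction of full scale; "ax", "ay", "az": the turn, a rotation vector about the world's x, y, z as a fraction of full scale; "gripper": the gripper command: -1 is shut, 1 is fully open, values between are in proportion. A call has exactly 8 rows; each row is the pose to reach, as a shift and turn from the pose commanded when the call began, turning the shorter way round; what a row does not reach only later rows make up. Full scale, the value 1, is 1000 mm for a shift and 360 degrees for a turn. A row lasts 1/8 s, in which the tool goes at most 62.5 mm and 10.7 degrees, less where a joint would pass 70% of its speed; a pose out of reach is approached as far as the arm can. A call with a number of a shift or a turn outside -1 to 1 is refused whole. A call with a gripper value outside its range is refused whole. The fingers move at their own pace and stop on an object; FORCE is the grip in N (left out, the last holds). Time passes only in rows, so rows that repeat a pose let the fingers close, or fill a call up. It gives the time, the measured TCP pose, the force and the opening at its end, in the units of the state.
- manip.sense(): the state, without advancing time (a new reading comes with each control period).
- optics.capture(name): name is "scene" or "top"; returns (picture, depth): 420x560x3 uint8, red, green, blue; 420x560 float32, m along the optical axis (not along the pixel's ray), 0 where there is no reading.
- optics.camera_model(name): a dict with "mtx" (3x3 intrinsics, pixels), "R" (3x3) and "t" (3): a world point X has camera coordinates R X + t. Camera axes: x right, y down, z forward; pixel columns grow to the right and rows downward; lengths in m; the calibration is good to about 2 mm. A picture is of the moment at which its call begins. camera_model takes no time and is no camera call.
- manip.job_done(): hands the job in, once; it reports no verdict.
The state is a dict: "time_s": time; "joint_positions": joint angles; "dq": joint speeds; "effort": joint torques, N m; "ee_pos": TCP position; "tool_rot": TCP orientation; "wrist_force": force on the tool from outside, world axes, zero at the start; "moment": the same for the moment, N m; "width": finger opening in m.
Only numpy, scipy, OpenCV 4.12 (cv2) and the standard library are available. Lean on these libraries where they do the work, as an engineer would, in place of code of your own. Each camera call takes 0.05 s, during which the arm holds its last target.

## Working session

There is one attempt and no reset: what is moved stays moved. The work goes in short steps, Python scripts to look and compute and a shell command to move; the robot and the scene stay as the last step left them, time stands still between calls to the robot, and variables do not carry over. Pictures are saved under pics/ and viewed, and the job is handed in when it is done.

```bash
ls; mkdir -p pics
python3 - <<'E'
from station import manip, optics
import cv2, numpy as np
print(manip.sense())
for n in ("scene","top"):
    p,d=optics.capture(n); cv2.imwrite(f"pics/{n}0.png",p[:,:,::-1]); np.savez(f"{n}0.npz",p=p,d=d)
    m=optics.camera_model(n); print(n,np.round(m["mtx"],1).tolist(),np.round(m["R"],3).tolist(),np.round(m["t"],3).tolist())
E
```

```text
pics
{'time_s': 0.0, 'joint_positions': array([ 1.07379463,  0.41188685, -0.01272122,  1.59702176,  0.0055819 ,
        1.1342931 , -0.08218771]), 'dq': array([-0.00047104, -0.00156787,  0.000455  , -0.00119434, -0.00041376,
       -0.00103539, -0.00116298]), 'effort': array([-3.01431157e-05, -6.00622559e+01,  6.82812296e-01, -2.99410701e+01,
        1.40332460e-02,  1.06660774e-02, -2.82463094e-05]), 'ee_pos': array([ 0.25965033, -0.56801604,  0.24947024]), 'tool_rot': array([-3.86108156e-04,  8.41372267e-01, -5.40455446e-01, -6.85636585e-04]), 'wrist_force': array([0.14054018, 0.74142759, 0.1986825 ]), 'moment': array([-3.37264660e-02, -1.34030782e-05,  3.51102238e-02]), 'width': 0.08543749599282079}
scene [[534.7, 0.0, 283.8], [0.0, 534.7, 204.2], [0.0, 0.0, 1.0]] [[0.774, 0.633, -0.018], [0.398, -0.508, -0.764], [-0.493, 0.584, -0.645]] [-0.451, -0.217, 1.917]
top [[407.2, 0.0, 272.4], [0.0, 407.2, 212.0], [0.0, 0.0, 1.0]] [[0.017, -1.0, 0.024], [-0.997, -0.018, -0.074], [0.074, -0.023, -0.997]] [-0.053, 0.616, 1.176]
```

View pics/top0.png

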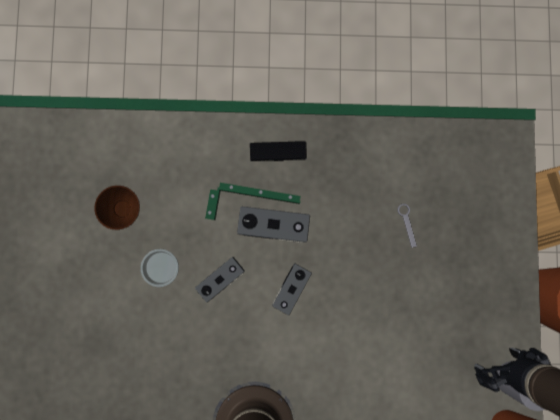

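View pics/scene0.png

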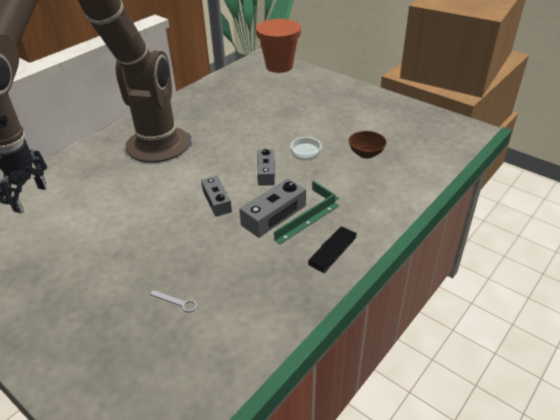

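Three radios in the top view: the large one at (273,224), and small ones at (220,279) and (292,289). I'll check their sizes in a crop and by deprojection.

```bash
cat > h.py <<'E'
import numpy as np, cv2
from station import manip, optics
def cam(n):
    m=optics.camera_model(n); return np.array(m["mtx"]),np.array(m["R"]),np.array(m["t"])
def cloud(n,d):
    K,R,t=cam(n); v,u=np.indices(d.shape)
    P=np.stack([(u-K[0,2])/K[0,0]*d,(v-K[1,2])/K[1,1]*d,d],-1)
    return (P-t)@R
def ray(n,u,v,z):
    K,R,t=cam(n); u=np.atleast_1d(u).astype(float); v=np.atleast_1d(v).astype(float)
    D=np.stack([(u-K[0,2])/K[0,0],(v-K[1,2])/K[1,1],np.ones_like(u)],-1)@R
    C=-R.T@t; s=(z-C[2])/D[:,2]; return C+D*s[:,None]
def proj(n,X):
    K,R,t=cam(n); c=R@np.asarray(X)+t; return (K@c/c[2])[:2]
E
python3 - <<'E'
from h import *
for n in("top","scene"):
    f=np.load(f"{n}0.npz"); W=cloud(n,f["d"]); p=f["p"]
    ok=f["d"]>0
    reg=ok&(W[...,0]>.35)&(W[...,0]<.85)&(abs(W[...,1])<.6)
    z=W[...,2]; print(n,"table z",np.median(z[reg&(abs(z)<.02)]))
    m=(reg&(z>.012)&(z<.3)).astype(np.uint8)
    k,l,s,c=cv2.connectedComponentsWithStats(m)
    for i in range(1,k):
        if s[i,4]<40: continue
        q=W[l==i]; top=q[q[:,2]>np.percentile(q[:,2],90)-.012]
        r=cv2.minAreaRect((top[:,:2]*1000).astype(np.float32))
        print(n,np.round(c[i]),s[i,4],"zmax %.3f"%np.percentile(q[:,2],95),"rect",np.round(r[0],1),np.round(r[1],1),round(r[2],1))
p=np.load("top0.npz")["p"]
cv2.imwrite("pics/crop_top0.png",cv2.resize(p[165:325,180:330,::-1],None,fx=3.7,fy=3.7,interpolation=cv2.INTER_CUBIC))
p=np.load("scene0.npz")["p"]
cv2.imwrite("pics/crop_sc0.png",cv2.resize(p[130:280,190:360,::-1],None,fx=4,fy=4,interpolation=cv2.INTER_CUBIC))
E
```

```text
top table z -0.000399453456022772
top [278. 151.] 1044 zmax 0.025 rect [799.6 -56.3] [ 59.  169.4] 3.5
top [116. 207.] 1313 zmax 0.056 rect [619.  401.3] [127.9 127.3] 77.8
top [247. 198.] 334 zmax 0.038 rect [660.8  13.6] [ 87.5 261.5] 11.8
top [273. 225.] 2023 zmax 0.081 rect [578.4 -44.8] [199.9  80.1] 84.1
top [157. 268.] 397 zmax 0.033 rect [449.3 281. ] [106.4 107.5] 3.1
top [220. 280.] 975 zmax 0.056 rect [418.4 106.2] [ 55.7 138.3] 40.9
top [292. 286.] 880 zmax 0.056 rect [ 396.7 -101.7] [ 56.3 132.4] 62.4
scene table z -0.00082119072330165
scene [367. 143.] 744 zmax 0.054 rect [619.6 401.8] [127.  134.6] 12.6
scene [305. 147.] 313 zmax 0.032 rect [451.1 279.1] [108.4 113.8] 54.6
scene [265. 166.] 585 zmax 0.055 rect [421.3 101.5] [ 53.9 146.9] 40.7
scene [217. 196.] 683 zmax 0.055 rect [ 399.6 -104.6] [ 56.6 139.1] 62.4
scene [272. 207.] 2152 zmax 0.077 rect [581.3 -46.9] [205.1  84.1] 83.9
scene [307. 210.] 584 zmax 0.036 rect [661.9  13.9] [ 91.8 269.5] 12.6
scene [332. 248.] 946 zmax 0.024 rect [801.9 -57.8] [ 62.1 171.3] 3.7
```

View pics/crop_top0.png

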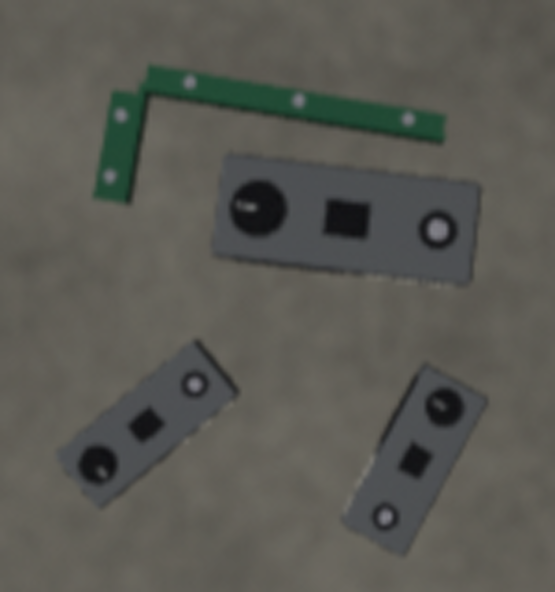

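View pics/crop_sc0.png

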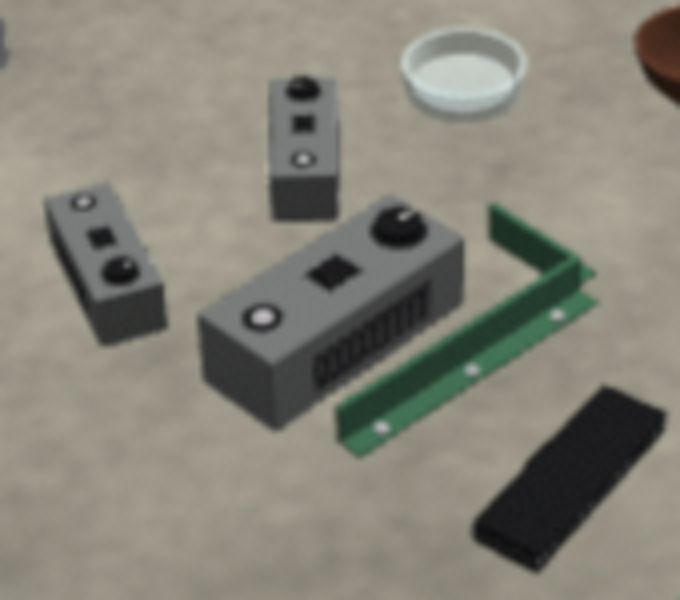

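The only radio measuring 200 x 80 x 72 mm is the large one at (273,224), and it's by the stop; the other two are about 135 x 55 mm. Next I measure its pose and the stop's.

```bash
cat > meas.py <<'E'
from h import *
def measure(tag):
    out={}
    for n in("top","scene"):
        f=np.load(f"{tag}_{n}.npz"); p,d=f["p"],f["d"]; W=cloud(n,d)
        box=(d>0)&(W[...,0]>.42)&(W[...,0]<.76)&(W[...,1]>-.3)&(W[...,1]<.17)
        q=W[box&(abs(W[...,2]-.072)<.006)]
        # keep radio only (largest comp)
        m=(box&(abs(W[...,2]-.072)<.006)).astype(np.uint8)
        k,l,s,c=cv2.connectedComponentsWithStats(m); i=1+np.argmax(s[1:,4]); 
        mm=(l==i).astype(np.uint8)
        cs,_=cv2.findContours(mm,cv2.RETR_EXTERNAL,cv2.CHAIN_APPROX_NONE)
        c0=max(cs,key=cv2.contourArea)[:,0]
        X=ray(n,c0[:,0],c0[:,1],.072)
        r=cv2.minAreaRect((X[:,:2]*1000).astype(np.float32))
        b=cv2.boxPoints(r); e=max((b[1]-b[0],b[2]-b[1]),key=np.linalg.norm)
        if e[1]<0:e=-e
        yaw=np.degrees(np.arctan2(-e[0],e[1]))
        print(n,"radio c",np.round(r[0],1),np.round(r[1],1),"yaw %.2f"%yaw)
        # stop
        hsv=cv2.cvtColor(p,cv2.COLOR_RGB2HSV)
        g=box&(hsv[...,0]>60)&(hsv[...,0]<95)&(hsv[...,1]>80)
        Q=W[g&(W[...,2]>.030)&(W[...,2]<.042)]
        out[n]=(Q,g)
        # long-leg: ransac via fitLine iterative
        Q=Q*1000
        L=Q[(Q[:,1]<35)]; 
        for _ in range(4):
            vx,vy,x0,y0=cv2.fitLine(L[:,:2].astype(np.float32),cv2.DIST_HUBER,0,.01,.01).ravel()
            dist=abs((L[:,0]-x0)*vy-(L[:,1]-y0)*vx); L=L[dist<max(6,dist.std()*2.5)]
        if vy<0: vx,vy=-vx,-vy
        ys=np.degrees(np.arctan2(-vx,vy))
        print(n,"long leg n",len(L),"yaw %.2f"%ys,"pt",round(x0,1),round(y0,1),"y-range",L[:,1].min().round(1),L[:,1].max().round(1))
        th=np.radians(ys); R=np.array([[np.cos(th),-np.sin(th)],[np.sin(th),np.cos(th)]])
        q=Q[:,:2]@R   # stop axes coords
        long=q[(q[:,1]<(np.array([x0,y0])@R)[1]+60)]
        a=q[:,0]; lx=(np.array([x0,y0])@R)[0]
        sh=q[a<lx-12]
        print(n,"long x range",np.percentile(q[a>lx-10][:,0],[2,50,98]).round(1),"short y",np.percentile(sh[:,1],[2,50,98]).round(1),"short x",sh[:,0].min().round(1),"long ymin",q[a>lx-10][:,1].min().round(1))
E
python3 - <<'E'
import shutil
shutil.copy("top0.npz","a_top.npz");shutil.copy("scene0.npz","a_scene.npz")
from meas import *
measure("a")
for n in("top","scene"):
    K,R,t=cam(n);print(-R.T@t)
E
```

```text
top radio c [578.2 -44.6] [199.   79.6] yaw -5.86
top long leg n 111 yaw -8.31 pt 658.2 -42.0 y-range -119.5 33.2
top long x range [653.3 657.4 660.6] short y [212.1 215.  217.9] short x 569.4 long ymin -24.8
scene radio c [584.8 -51.5] [203.7  85. ] yaw -5.97
scene long leg n 76 yaw -8.24 pt 661.9 -46.6 y-range -120.7 34.1
scene long x range [656.5 661.5 665.8] short y [205.7 211.  216.2] short x 573.0 long ymin -26.3
[ 0.5276794  -0.01488262  1.21945474]
[ 1.38025712 -0.94415286  1.06246875]
```

```bash
python3 -m creep '[{"tx":0.245,"ty":0.533,"az":-0.0914,"gripper":1},{"tx":0.245,"ty":0.533,"az":-0.0914,"gripper":1},{"tx":0.245,"ty":0.533,"az":-0.0914,"gripper":1},{"tx":0.245,"ty":0.533,"az":-0.0914,"gripper":1},{"tx":0.245,"ty":0.533,"az":-0.0914,"gripper":1},{"tx":0.245,"ty":0.533,"az":-0.0914,"gripper":1},{"tx":0.245,"ty":0.533,"az":-0.0914,"gripper":1},{"tx":0.245,"ty":0.533,"az":-0.0914,"gripper":1}]' 30
```

```text
$[0]: bad value
```

```bash
python3 -m creep '[{"tx":0.245,"ty":0.533,"tz":0,"ax":0,"ay":0,"az":-0.0914,"gripper":1},{"tx":0.245,"ty":0.533,"tz":0,"ax":0,"ay":0,"az":-0.0914,"gripper":1},{"tx":0.245,"ty":0.533,"tz":0,"ax":0,"ay":0,"az":-0.0914,"gripper":1},{"tx":0.245,"ty":0.533,"tz":0,"ax":0,"ay":0,"az":-0.0914,"gripper":1},{"tx":0.245,"ty":0.533,"tz":0,"ax":0,"ay":0,"az":-0.0914,"gripper":1},{"tx":0.245,"ty":0.533,"tz":0,"ax":0,"ay":0,"az":-0.0914,"gripper":1},{"tx":0.245,"ty":0.533,"tz":0,"ax":0,"ay":0,"az":-0.0914,"gripper":1},{"tx":0.245,"ty":0.533,"tz":0,"ax":0,"ay":0,"az":-0.0914,"gripper":1}]' 30
```

```text
time_s: 1.1
ee_pos: [0.4667, -0.1176, 0.2503]
tool_rot: [-0.0, -0.654, 0.757, -0.0]
wrist_force: [1.3, 0.0, -0.4]
width: 0.0856
```

```bash
python3 -m creep '[{"tx":0.036,"ty":0.082,"tz":0,"ax":0,"ay":0,"az":0,"gripper":1},{"tx":0.036,"ty":0.082,"tz":0,"ax":0,"ay":0,"az":0,"gripper":1},{"tx":0.036,"ty":0.082,"tz":-0.06,"ax":0,"ay":0,"az":0,"gripper":1},{"tx":0.036,"ty":0.082,"tz":-0.12,"ax":0,"ay":0,"az":0,"gripper":1},{"tx":0.036,"ty":0.082,"tz":-0.17,"ax":0,"ay":0,"az":0,"gripper":1},{"tx":0.036,"ty":0.082,"tz":-0.20,"ax":0,"ay":0,"az":0,"gripper":1},{"tx":0.036,"ty":0.082,"tz":-0.21,"ax":0,"ay":0,"az":0,"gripper":1},{"tx":0.036,"ty":0.082,"tz":-0.21,"ax":0,"ay":0,"az":0,"gripper":1}]'
cat > look.py <<'E'
from h import *
import sys
def look(tag,crop=True):
    for n in("top","scene"):
        p,d=optics.capture(n); np.savez(f"{tag}_{n}.npz",p=p,d=d)
        c=p[165:325,180:330] if n=="top" else p[100:280,180:390]
        cv2.imwrite(f"pics/{tag}_{n}.png",cv2.resize(c[:,:,::-1],None,fx=3.3,fy=3.3,interpolation=cv2.INTER_CUBIC))
look(sys.argv[1])
E
python3 look.py b
```

```text
time_s: 2.1
ee_pos: [0.5023, -0.0374, 0.0403]
tool_rot: [-0.0, -0.654, 0.757, 0.0]
wrist_force: [-0.2, 0.9, 0.0]
width: 0.0853
```

View pics/b_scene.png

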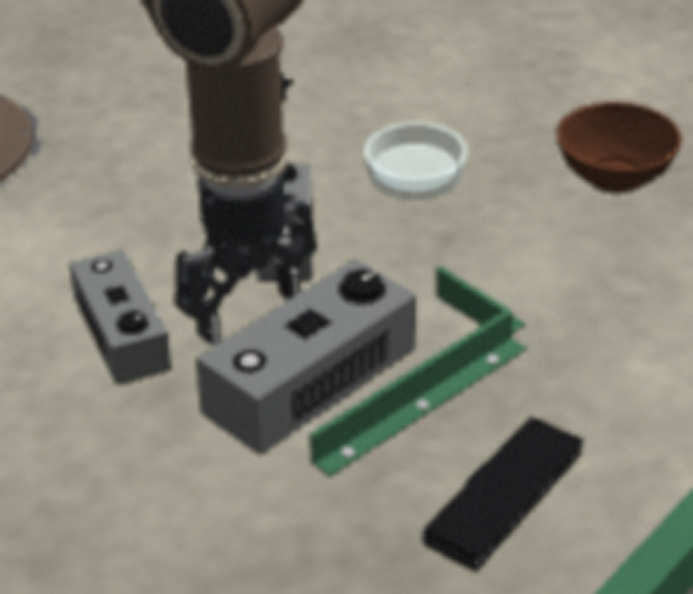

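View pics/b_top.png

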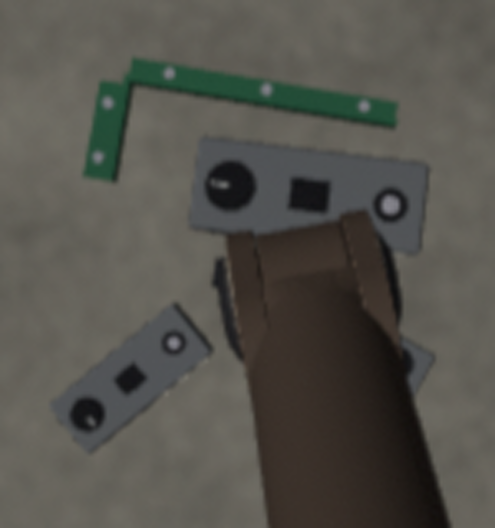

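```bash
python3 -m creep '[{"tx":0.010,"ty":-0.0015,"tz":0,"ax":0,"ay":0,"az":0,"gripper":1},{"tx":0.018,"ty":-0.0026,"tz":0,"ax":0,"ay":0,"az":0,"gripper":1},{"tx":0.024,"ty":-0.0035,"tz":0,"ax":0,"ay":0,"az":0,"gripper":1},{"tx":0.030,"ty":-0.0044,"tz":0,"ax":0,"ay":0,"az":0,"gripper":1},{"tx":0.036,"ty":-0.0053,"tz":0,"ax":0,"ay":0,"az":0,"gripper":1},{"tx":0.041,"ty":-0.006,"tz":0,"ax":0,"ay":0,"az":0,"gripper":1},{"tx":0.046,"ty":-0.0067,"tz":0,"ax":0,"ay":0,"az":0,"gripper":1},{"tx":0.050,"ty":-0.0073,"tz":0,"ax":0,"ay":0,"az":0,"gripper":1}]'
python3 look.py c; python3 -c "
from meas import *
measure('c')"
```

```text
time_s: 3.2
ee_pos: [0.5525, -0.0449, 0.0401]
tool_rot: [-0.0, -0.654, 0.757, 0.0]
wrist_force: [-4.4, 1.2, -0.4]
width: 0.0852
top radio c [606.6 -22.5] [143.8  79.1] yaw -8.41
top long leg n 111 yaw -8.22 pt 658.2 -43.5 y-range -119.4 33.2
top long x range [653.8 657.8 660.9] short y [211.1 214.3 217.3] short x 569.9 long ymin -25.8
scene radio c [598.2 -54.7] [202.2 104.6] yaw -7.24
scene long leg n 116 yaw -8.84 pt 660.7 -47.1 y-range -123.3 34.6
scene long x range [654.2 660.1 665.2] short y [212.2 217.1 221.9] short x 573.4 long ymin -22.1
```

View pics/c_top.png

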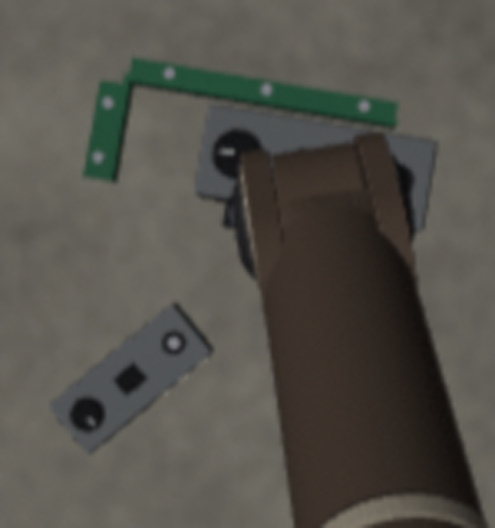

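```bash
python3 -m creep '[{"tx":0.0015,"ty":-0.0002,"tz":0,"ax":0,"ay":0,"az":0,"gripper":1},{"tx":0.003,"ty":-0.0004,"tz":0,"ax":0,"ay":0,"az":0,"gripper":1},{"tx":0.004,"ty":-0.0006,"tz":0,"ax":0,"ay":0,"az":0,"gripper":1},{"tx":0.005,"ty":-0.0007,"tz":0,"ax":0,"ay":0,"az":0,"gripper":1},{"tx":0.006,"ty":-0.0009,"tz":0,"ax":0,"ay":0,"az":0,"gripper":1},{"tx":0.007,"ty":-0.001,"tz":0,"ax":0,"ay":0,"az":0,"gripper":1},{"tx":0.0075,"ty":-0.0011,"tz":0,"ax":0,"ay":0,"az":0,"gripper":1},{"tx":0.008,"ty":-0.0012,"tz":0,"ax":0,"ay":0,"az":0,"gripper":1}]'
```

```text
time_s: 4.3
ee_pos: [0.5603, -0.046, 0.0403]
tool_rot: [-0.0, -0.654, 0.757, 0.0]
wrist_force: [-3.5, 1.2, 0.3]
width: 0.0852
```

```bash
python3 -m creep '[{"tx":0.0008,"ty":-0.0001,"tz":0,"ax":0,"ay":0,"az":0,"gripper":1},{"tx":0.0015,"ty":-0.0002,"tz":0,"ax":0,"ay":0,"az":0,"gripper":1},{"tx":0.002,"ty":-0.0003,"tz":0,"ax":0,"ay":0,"az":0,"gripper":1},{"tx":0.0025,"ty":-0.0004,"tz":0,"ax":0,"ay":0,"az":0,"gripper":1},{"tx":0.003,"ty":-0.0004,"tz":0,"ax":0,"ay":0,"az":0,"gripper":1},{"tx":0.0035,"ty":-0.0005,"tz":0,"ax":0,"ay":0,"az":0,"gripper":1},{"tx":0.0035,"ty":-0.0005,"tz":0,"ax":0,"ay":0,"az":0,"gripper":1},{"tx":0.0035,"ty":-0.0005,"tz":0,"ax":0,"ay":0,"az":0,"gripper":1}]'
```

```text
time_s: 5.3
ee_pos: [0.5634, -0.0464, 0.0403]
tool_rot: [-0.0, -0.654, 0.757, 0.0]
wrist_force: [-6.2, -0.3, 1.9]
width: 0.0858
```

```bash
python3 -m creep '[{"tx":0.0005,"ty":-0.0001,"tz":0,"ax":0,"ay":0,"az":0,"gripper":1},{"tx":0.001,"ty":-0.0002,"tz":0,"ax":0,"ay":0,"az":0,"gripper":1},{"tx":0.001,"ty":-0.0002,"tz":0,"ax":0,"ay":0,"az":0,"gripper":1},{"tx":0.0015,"ty":-0.0002,"tz":0,"ax":0,"ay":0,"az":0,"gripper":1},{"tx":0.0015,"ty":-0.0002,"tz":0,"ax":0,"ay":0,"az":0,"gripper":1},{"tx":0.002,"ty":-0.0003,"tz":0,"ax":0,"ay":0,"az":0,"gripper":1},{"tx":0.002,"ty":-0.0003,"tz":0,"ax":0,"ay":0,"az":0,"gripper":1},{"tx":0.002,"ty":-0.0003,"tz":0,"ax":0,"ay":0,"az":0,"gripper":1}]'
```

```text
time_s: 6.3
ee_pos: [0.5634, -0.0464, 0.0402]
tool_rot: [-0.002, -0.654, 0.757, 0.002]
wrist_force: [-12.3, 2.7, 8.2]
width: 0.0853
```

```bash
python3 -c "
from station import manip
print(manip.sense()['joint_positions'].round(3))"
python3 -m creep '[{"tx":-0.010,"ty":0.0015,"tz":0,"ax":0,"ay":0,"az":0,"gripper":1},{"tx":-0.030,"ty":0.0044,"tz":0,"ax":0,"ay":0,"az":0,"gripper":1},{"tx":-0.035,"ty":0.0044,"tz":0.05,"ax":0,"ay":0,"az":0,"gripper":1},{"tx":-0.035,"ty":0.0044,"tz":0.10,"ax":0,"ay":0,"az":0,"gripper":0},{"tx":-0.020,"ty":-0.040,"tz":0.12,"ax":0,"ay":0,"az":0,"gripper":-0.3},{"tx":0.0,"ty":-0.090,"tz":0.12,"ax":0,"ay":0,"az":0,"gripper":-0.3},{"tx":0.024,"ty":-0.140,"tz":0.12,"ax":0,"ay":0,"az":0,"gripper":-0.3},{"tx":0.024,"ty":-0.140,"tz":0.12,"ax":0,"ay":0,"az":0,"gripper":-0.3}]'
python3 look.py d; python3 -c "
from meas import *
measure('d')"
```

```text
[ 0.157  0.587 -0.212  1.903  0.188  0.675 -1.885]
time_s: 7.3
ee_pos: [0.591, -0.1927, 0.1604]
tool_rot: [0.0, -0.651, 0.759, -0.002]
wrist_force: [-0.3, 0.5, 0.0]
width: 0.0297
top radio c [613.2 -51.2] [199.1  79.3] yaw -8.45
top long leg n 7 yaw -8.29 pt 660.8 -46.9 y-range -104.8 18.6
top long x range [652.7 658.3 660.9] short y [211.7 214.6 218.1] short x 569.5 long ymin -9.6
scene radio c [619.6 -57.8] [202.7  84.3] yaw -8.42
scene long leg n 116 yaw -8.27 pt 660.0 -47.8 y-range -123.1 30.0
scene long x range [654.4 660.6 664.9] short y [207.6 212.1 216.9] short x 571.9 long ymin -28.4
```

View pics/d_top.png

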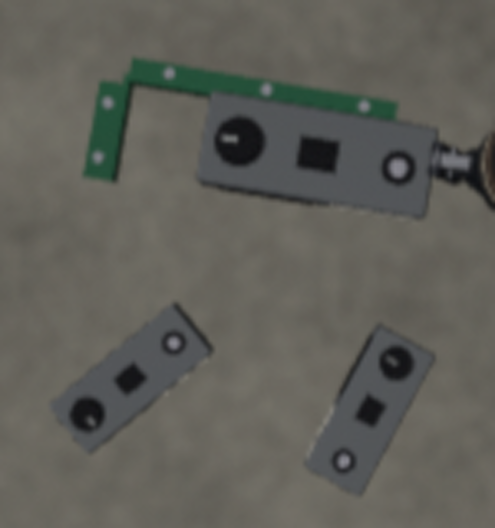

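View pics/d_scene.png

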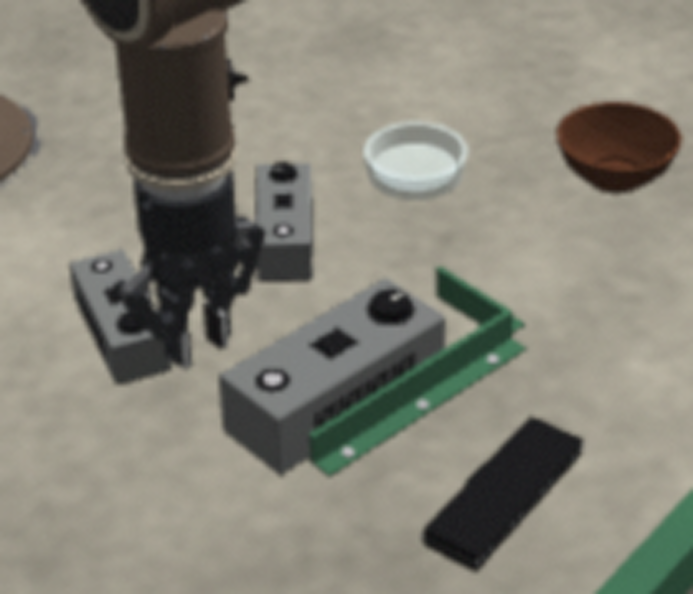

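```bash
python3 -m creep '[{"tx":-0.0045,"ty":0.0007,"tz":0,"ax":0,"ay":0,"az":0.25,"gripper":-0.3},{"tx":-0.0045,"ty":0.0007,"tz":0,"ax":0,"ay":0,"az":0.25,"gripper":-0.3},{"tx":-0.0045,"ty":0.0007,"tz":-0.02,"ax":0,"ay":0,"az":0.25,"gripper":-0.3},{"tx":-0.0045,"ty":0.0007,"tz":-0.05,"ax":0,"ay":0,"az":0.25,"gripper":-0.3},{"tx":-0.0045,"ty":0.0007,"tz":-0.08,"ax":0,"ay":0,"az":0.25,"gripper":-0.3},{"tx":-0.0045,"ty":0.0007,"tz":-0.1,"ax":0,"ay":0,"az":0.25,"gripper":-0.3},{"tx":-0.0045,"ty":0.0007,"tz":-0.11,"ax":0,"ay":0,"az":0.25,"gripper":-0.3},{"tx":-0.0045,"ty":0.0007,"tz":-0.11,"ax":0,"ay":0,"az":0.25,"gripper":-0.3}]'
```

```text
time_s: 8.4
ee_pos: [0.5849, -0.1838, 0.0497]
tool_rot: [-0.001, 0.995, -0.104, -0.0]
wrist_force: [1.1, -0.5, -0.1]
width: 0.03
```

```bash
python3 -m creep '[{"tx":0.0015,"ty":0.010,"tz":0,"ax":0,"ay":0,"az":0.0097,"gripper":-0.3},{"tx":0.0029,"ty":0.020,"tz":0,"ax":0,"ay":0,"az":0.0097,"gripper":-0.3},{"tx":0.0042,"ty":0.029,"tz":0,"ax":0,"ay":0,"az":0.0097,"gripper":-0.3},{"tx":0.0055,"ty":0.038,"tz":0,"ax":0,"ay":0,"az":0.0097,"gripper":-0.3},{"tx":0.0069,"ty":0.047,"tz":0,"ax":0,"ay":0,"az":0.0097,"gripper":-0.3},{"tx":0.0082,"ty":0.056,"tz":0,"ax":0,"ay":0,"az":0.0097,"gripper":-0.3},{"tx":0.0093,"ty":0.064,"tz":0,"ax":0,"ay":0,"az":0.0097,"gripper":-0.3},{"tx":0.0103,"ty":0.070,"tz":0,"ax":0,"ay":0,"az":0.0097,"gripper":-0.3}]'
python3 look.py e
```

```text
time_s: 9.4
ee_pos: [0.5957, -0.1154, 0.0503]
tool_rot: [-0.0, 0.997, -0.077, 0.0]
wrist_force: [-1.9, -4.0, 1.5]
width: 0.0302
```

View pics/e_top.png

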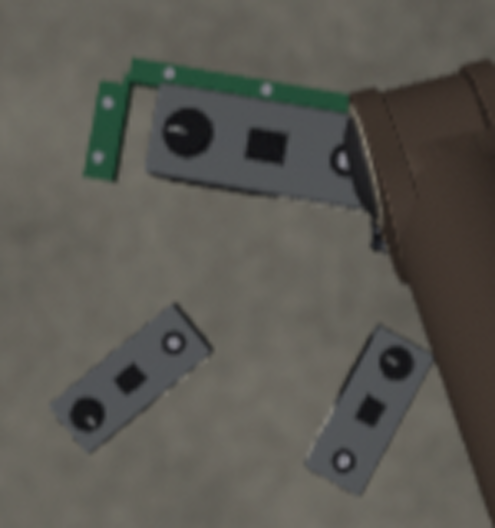

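View pics/e_scene.png

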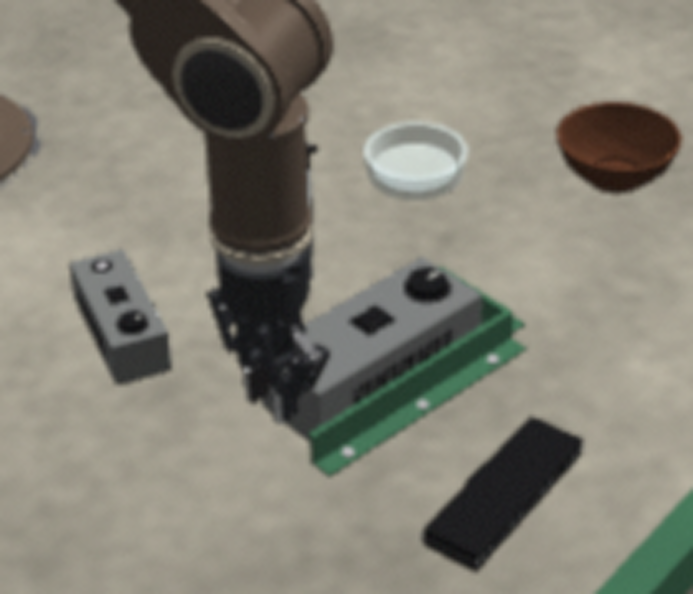

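```bash
python3 -m creep '[{"tx":0.0006,"ty":0.004,"tz":0,"ax":0,"ay":0,"az":0,"gripper":-0.3},{"tx":0.0012,"ty":0.008,"tz":0,"ax":0,"ay":0,"az":0,"gripper":-0.3},{"tx":0.0017,"ty":0.012,"tz":0,"ax":0,"ay":0,"az":0,"gripper":-0.3},{"tx":0.0022,"ty":0.015,"tz":0,"ax":0,"ay":0,"az":0,"gripper":-0.3},{"tx":0.0026,"ty":0.018,"tz":0,"ax":0,"ay":0,"az":0,"gripper":-0.3},{"tx":0.0029,"ty":0.020,"tz":0,"ax":0,"ay":0,"az":0,"gripper":-0.3},{"tx":0.0032,"ty":0.022,"tz":0,"ax":0,"ay":0,"az":0,"gripper":-0.3},{"tx":0.0034,"ty":0.0235,"tz":0,"ax":0,"ay":0,"az":0,"gripper":-0.3}]'
python3 -m creep '[{"tx":0.0001,"ty":0.0008,"tz":0,"ax":0,"ay":0,"az":0,"gripper":-0.3},{"tx":0.0002,"ty":0.0015,"tz":0,"ax":0,"ay":0,"az":0,"gripper":-0.3},{"tx":0.0003,"ty":0.002,"tz":0,"ax":0,"ay":0,"az":0,"gripper":-0.3},{"tx":0.0004,"ty":0.0025,"tz":0,"ax":0,"ay":0,"az":0,"gripper":-0.3},{"tx":0.0004,"ty":0.003,"tz":0,"ax":0,"ay":0,"az":0,"gripper":-0.3},{"tx":0.0005,"ty":0.0035,"tz":0,"ax":0,"ay":0,"az":0,"gripper":-0.3},{"tx":0.0006,"ty":0.004,"tz":0,"ax":0,"ay":0,"az":0,"gripper":-0.3},{"tx":0.0006,"ty":0.004,"tz":0,"ax":0,"ay":0,"az":0,"gripper":-0.3}]'
```

```text
time_s: 10.5
ee_pos: [0.599, -0.0925, 0.0503]
tool_rot: [-0.0, 0.997, -0.078, -0.0]
wrist_force: [-0.8, -3.2, 0.1]
width: 0.0302
time_s: 11.5
ee_pos: [0.5996, -0.0884, 0.0503]
tool_rot: [-0.0, 0.997, -0.078, 0.0]
wrist_force: [-0.8, -1.9, -0.2]
width: 0.03
```

```bash
python3 -m creep '[{"tx":0.0001,"ty":0.0005,"tz":0,"ax":0,"ay":0,"az":0,"gripper":-0.3},{"tx":0.0001,"ty":0.001,"tz":0,"ax":0,"ay":0,"az":0,"gripper":-0.3},{"tx":0.0002,"ty":0.0013,"tz":0,"ax":0,"ay":0,"az":0,"gripper":-0.3},{"tx":0.0002,"ty":0.0016,"tz":0,"ax":0,"ay":0,"az":0,"gripper":-0.3},{"tx":0.0003,"ty":0.0019,"tz":0,"ax":0,"ay":0,"az":0,"gripper":-0.3},{"tx":0.0003,"ty":0.0022,"tz":0,"ax":0,"ay":0,"az":0,"gripper":-0.3},{"tx":0.0004,"ty":0.0025,"tz":0,"ax":0,"ay":0,"az":0,"gripper":-0.3},{"tx":0.0004,"ty":0.0025,"tz":0,"ax":0,"ay":0,"az":0,"gripper":-0.3}]'
```

```text
time_s: 12.5
ee_pos: [0.5999, -0.0862, 0.0503]
tool_rot: [0.0, 0.997, -0.078, -0.0]
wrist_force: [-1.6, -4.4, -0.8]
width: 0.0301
```

```bash
python3 -m creep '[{"tx":0.0001,"ty":0.0005,"tz":0,"ax":0,"ay":0,"az":0,"gripper":-0.3},{"tx":0.0001,"ty":0.001,"tz":0,"ax":0,"ay":0,"az":0,"gripper":-0.3},{"tx":0.0002,"ty":0.0014,"tz":0,"ax":0,"ay":0,"az":0,"gripper":-0.3},{"tx":0.0002,"ty":0.0017,"tz":0,"ax":0,"ay":0,"az":0,"gripper":-0.3},{"tx":0.0003,"ty":0.002,"tz":0,"ax":0,"ay":0,"az":0,"gripper":-0.3},{"tx":0.0003,"ty":0.0022,"tz":0,"ax":0,"ay":0,"az":0,"gripper":-0.3},{"tx":0.0003,"ty":0.0022,"tz":0,"ax":0,"ay":0,"az":0,"gripper":-0.3},{"tx":0.0003,"ty":0.0022,"tz":0,"ax":0,"ay":0,"az":0,"gripper":-0.3}]'
python3 look.py f
```

```text
time_s: 13.5
ee_pos: [0.6, -0.0862, 0.0503]
tool_rot: [0.001, 0.997, -0.078, -0.0]
wrist_force: [-1.8, -9.8, 0.3]
width: 0.0301
```

View pics/f_top.png

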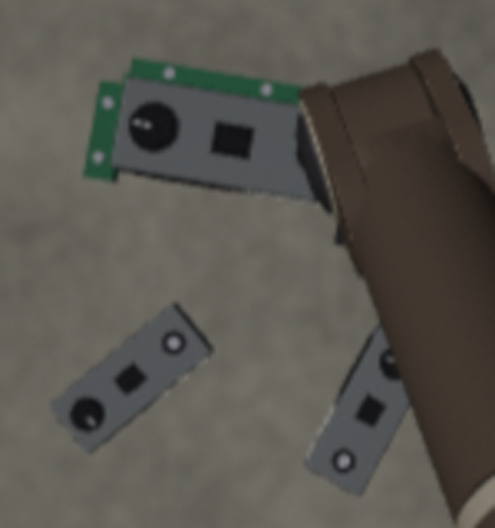

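```bash
python3 -m creep '[{"tx":-0.002,"ty":-0.015,"tz":0,"ax":0,"ay":0,"az":0,"gripper":-0.3},{"tx":-0.006,"ty":-0.040,"tz":0,"ax":0,"ay":0,"az":0,"gripper":-0.3},{"tx":-0.010,"ty":-0.070,"tz":0.04,"ax":0,"ay":0,"az":-0.25,"gripper":-0.3},{"tx":-0.013,"ty":-0.090,"tz":0.09,"ax":0,"ay":0,"az":-0.25,"gripper":-0.3},{"tx":-0.013,"ty":-0.090,"tz":0.1,"ax":0,"ay":0,"az":-0.25,"gripper":-0.3},{"tx":-0.013,"ty":-0.090,"tz":0.1,"ax":0,"ay":0,"az":-0.25,"gripper":-0.3},{"tx":-0.013,"ty":-0.090,"tz":0.1,"ax":0,"ay":0,"az":-0.25,"gripper":-0.3},{"tx":-0.013,"ty":-0.090,"tz":0.1,"ax":0,"ay":0,"az":-0.25,"gripper":-1}]'
python3 look.py g; python3 -c "
from meas import *
measure('g')"
```

```text
time_s: 14.6
ee_pos: [0.5878, -0.1732, 0.1506]
tool_rot: [-0.001, 0.8, -0.599, 0.0]
wrist_force: [-0.5, -0.7, -0.1]
width: 0.013
top radio c [624.   22.2] [198.9  79.7] yaw -8.65
top long leg n 39 yaw -9.91 pt 654.4 -76.7 y-range -119.3 18.6
top long x range [654.  657.6 660.2] short y [228.8 233.  235.4] short x 563.2 long ymin -5.8
scene radio c [630.2  15.8] [202.4  84.4] yaw -8.64
scene long leg n 108 yaw -8.40 pt 661.1 -42.7 y-range -121.5 34.2Traceback (most recent call last):
  File "<string>", line 3, in <module>
    measure('g')
    ~~~~~~~^^^^^
  File "meas.py", line 39, in measure
    print(n,"long x range",np.percentile(q[a>lx-10][:,0],[2,50,98]).round(1),"short y",np.percentile(sh[:,1],[2,50,98]).round(1),"short x",sh[:,0].min().round(1),"long ymin",q[a>lx-10][:,1].min().round(1))
                                                                                       ~~~~~~~~~~~~~^^^^^^^^^^^^^^^^^^^
    return _quantile_unchecked(
        a, q, axis, out, overwrite_input, method, keepdims, weights)
    return _ureduce(a,
                    func=_quantile_ureduce_func,
    ...<5 lines>...
                    overwrite_input=overwrite_input,
                    method=method)
    r = func(a, **kwargs)
    result = _quantile(arr,
                       quantiles=q,
    ...<2 lines>...
                       out=out,
                       weights=wgt)
    slices_having_nans = np.isnan(arr[-1, ...])
                                  ~~~^^^^^^^^^
IndexError: index -1 is out of bounds for axis 0 with size 0
```

View pics/g_top.png

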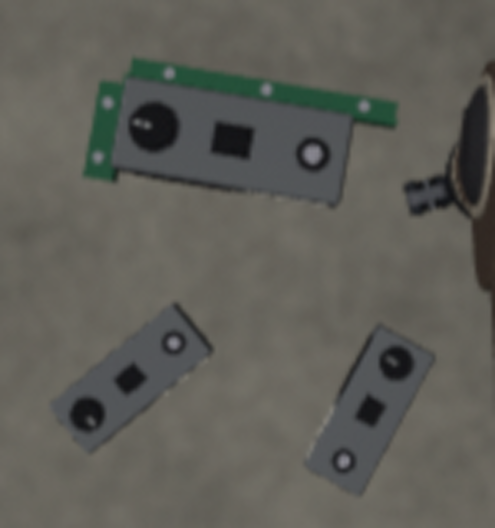

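View pics/g_scene.png

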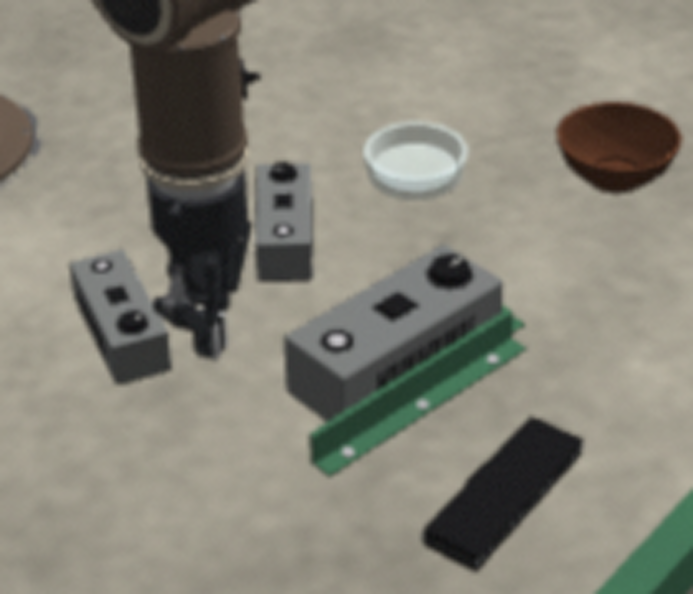

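```bash
python3 -m creep '[{"tx":-0.03,"ty":0.05,"tz":0,"ax":0,"ay":0,"az":-0.069,"gripper":-1},{"tx":-0.058,"ty":0.10,"tz":0,"ax":0,"ay":0,"az":-0.069,"gripper":0},{"tx":-0.058,"ty":0.15,"tz":0,"ax":0,"ay":0,"az":-0.069,"gripper":1},{"tx":-0.058,"ty":0.202,"tz":0,"ax":0,"ay":0,"az":-0.069,"gripper":1},{"tx":-0.058,"ty":0.202,"tz":-0.05,"ax":0,"ay":0,"az":-0.069,"gripper":1},{"tx":-0.058,"ty":0.202,"tz":-0.09,"ax":0,"ay":0,"az":-0.069,"gripper":1},{"tx":-0.058,"ty":0.202,"tz":-0.11,"ax":0,"ay":0,"az":-0.069,"gripper":1},{"tx":-0.058,"ty":0.202,"tz":-0.11,"ax":0,"ay":0,"az":-0.069,"gripper":1}]'
```

```text
time_s: 15.7
ee_pos: [0.5283, 0.0285, 0.039]
tool_rot: [-0.001, -0.656, 0.754, 0.001]
wrist_force: [-0.5, -0.1, -0.5]
width: 0.0855
```

```bash
python3 -m creep '[{"tx":0.010,"ty":-0.0015,"tz":0,"ax":0,"ay":0,"az":-0.0015,"gripper":1},{"tx":0.020,"ty":-0.003,"tz":0,"ax":0,"ay":0,"az":-0.0015,"gripper":1},{"tx":0.028,"ty":-0.0042,"tz":0,"ax":0,"ay":0,"az":-0.0015,"gripper":1},{"tx":0.034,"ty":-0.005,"tz":0,"ax":0,"ay":0,"az":-0.0015,"gripper":1},{"tx":0.038,"ty":-0.0056,"tz":0,"ax":0,"ay":0,"az":-0.0015,"gripper":1},{"tx":0.040,"ty":-0.0059,"tz":0,"ax":0,"ay":0,"az":-0.0015,"gripper":1},{"tx":0.042,"ty":-0.0062,"tz":0,"ax":0,"ay":0,"az":-0.0015,"gripper":1},{"tx":0.043,"ty":-0.0064,"tz":0,"ax":0,"ay":0,"az":-0.0015,"gripper":1}]'
python3 -m creep '[{"tx":0.0005,"ty":-0.0001,"tz":0,"ax":0,"ay":0,"az":0,"gripper":1},{"tx":0.001,"ty":-0.0002,"tz":0,"ax":0,"ay":0,"az":0,"gripper":1},{"tx":0.0015,"ty":-0.0002,"tz":0,"ax":0,"ay":0,"az":0,"gripper":1},{"tx":0.002,"ty":-0.0003,"tz":0,"ax":0,"ay":0,"az":0,"gripper":1},{"tx":0.0025,"ty":-0.0004,"tz":0,"ax":0,"ay":0,"az":0,"gripper":1},{"tx":0.003,"ty":-0.0004,"tz":0,"ax":0,"ay":0,"az":0,"gripper":1},{"tx":0.003,"ty":-0.0004,"tz":0,"ax":0,"ay":0,"az":0,"gripper":1},{"tx":0.003,"ty":-0.0004,"tz":0,"ax":0,"ay":0,"az":0,"gripper":1}]'
```

```text
time_s: 16.7
ee_pos: [0.5723, 0.0217, 0.0403]
tool_rot: [-0.0, -0.651, 0.759, 0.0]
wrist_force: [-0.6, -0.9, 0.1]
width: 0.0853
time_s: 17.7
ee_pos: [0.5732, 0.0217, 0.04]
tool_rot: [-0.002, -0.652, 0.759, 0.001]
wrist_force: [-7.7, 0.5, 4.5]
width: 0.0855
```

```bash
python3 -m creep '[{"tx":0.0005,"ty":-0.0001,"tz":0,"ax":0,"ay":0,"az":0,"gripper":1},{"tx":0.001,"ty":-0.0002,"tz":0,"ax":0,"ay":0,"az":0,"gripper":1},{"tx":0.0015,"ty":-0.0002,"tz":0,"ax":0,"ay":0,"az":0,"gripper":1},{"tx":0.0015,"ty":-0.0002,"tz":0,"ax":0,"ay":0,"az":0,"gripper":1},{"tx":0.0,"ty":0.0,"tz":0,"ax":0,"ay":0,"az":0,"gripper":1},{"tx":-0.010,"ty":0.0015,"tz":0,"ax":0,"ay":0,"az":0,"gripper":1},{"tx":-0.030,"ty":0.0044,"tz":0,"ax":0,"ay":0,"az":0,"gripper":1},{"tx":-0.045,"ty":0.006,"tz":0.05,"ax":0,"ay":0,"az":0,"gripper":1}]'
python3 -m creep '[{"tx":0,"ty":0,"tz":0.06,"ax":0,"ay":0,"az":0,"gripper":-1},{"tx":-0.06,"ty":-0.02,"tz":0.08,"ax":0,"ay":0,"az":0,"gripper":-1},{"tx":-0.10,"ty":-0.04,"tz":0.08,"ax":0,"ay":0,"az":0,"gripper":-1},{"tx":-0.10,"ty":-0.04,"tz":0.08,"ax":0,"ay":0,"az":0,"gripper":-1},{"tx":-0.10,"ty":-0.04,"tz":0.08,"ax":0,"ay":0,"az":0,"gripper":-1},{"tx":-0.10,"ty":-0.04,"tz":0.08,"ax":0,"ay":0,"az":0,"gripper":-1},{"tx":-0.10,"ty":-0.04,"tz":0.08,"ax":0,"ay":0,"az":0,"gripper":-1},{"tx":-0.10,"ty":-0.04,"tz":0.08,"ax":0,"ay":0,"az":0,"gripper":-1}]'
python3 look.py i; python3 -c "
from meas import *
try: measure('i')
except Exception as e: print(e)
print(manip.sense()['joint_positions'].round(2))"
```

```text
time_s: 18.7
ee_pos: [0.5272, 0.0272, 0.0879]
tool_rot: [-0.003, -0.651, 0.759, 0.002]
wrist_force: [0.4, -0.9, 1.9]
width: 0.0848
time_s: 19.7
ee_pos: [0.4306, -0.0124, 0.17]
tool_rot: [-0.0, -0.651, 0.759, 0.0]
wrist_force: [-0.0, 0.6, -0.0]
width: 0.0003
top radio c [624.2  21.8] [199.1  79.7] yaw -8.45
top long leg n 33 yaw -10.00 pt 652.6 -85.6 y-range -119.5 18.6
top long x range [654.3 657.3 660.2] short y [229.2 233.3 236.7] short x 562.8 long ymin -5.4
scene radio c [629.9  15.6] [202.2  83.6] yaw -8.51
scene long leg n 112 yaw -8.03 pt 661.7 -44.6 y-range -122.8 34.5
index -1 is out of bounds for axis 0 with size 0
[ 0.19  0.2  -0.31  2.12  0.08  0.83 -1.89]
```

View pics/i_top.png

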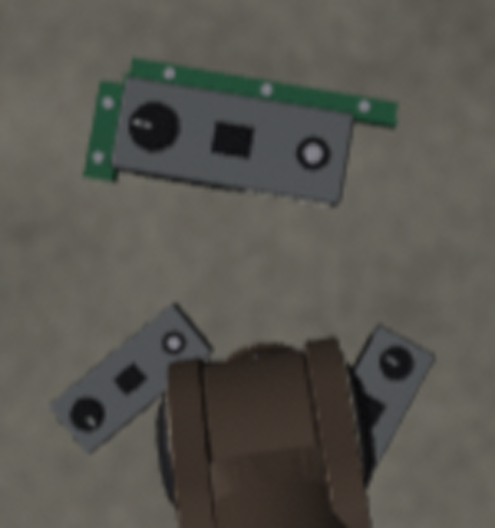

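View pics/i_scene.png

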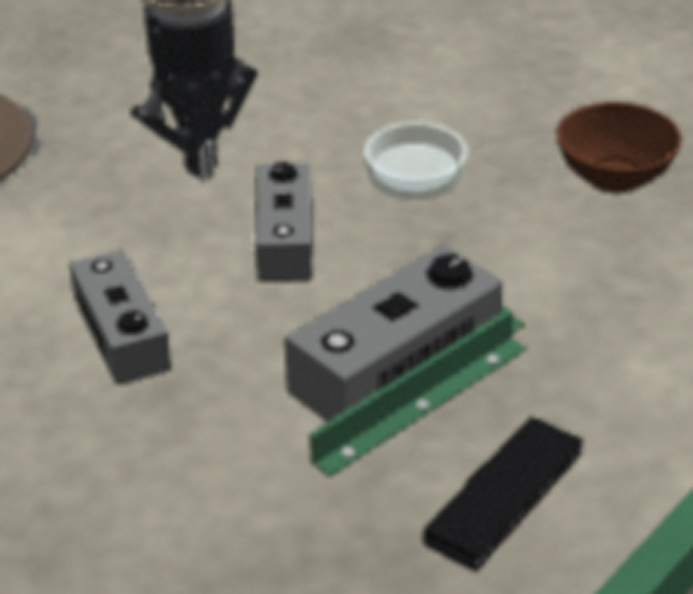

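The radio sits flush in the corner in both views. Next I locate the key and cap.

```bash
cat > feat.py <<'E'
from meas import *
def feat(tag):
    c=np.array([.6242,.0218]); th=np.radians(-8.45); R=np.array([[np.cos(th),-np.sin(th)],[np.sin(th),np.cos(th)]])
    exp={"key":np.r_[c,.078],"cap":np.r_[c+R@[0,-.07],.074],"knob":np.r_[c+R@[0,.068],.083]}
    print({k:v.round(4) for k,v in exp.items()})
    for n in("top","scene"):
        p=np.load(f"{tag}_{n}.npz")["p"]; g=cv2.cvtColor(p,cv2.COLOR_RGB2GRAY)
        for k,w in exp.items():
            u,v=proj(n,w); r=14
            m=np.zeros_like(g); 
            dark=(g<45) if k!="cap" else (g>115)
            sub=np.zeros_like(g); cv2.circle(sub,(int(round(u)),int(round(v))),r if k!="cap" else 8,1,-1)
            mm=(dark&(sub>0)).astype(np.uint8); 
            kk,l,s,ce=cv2.connectedComponentsWithStats(mm)
            i=1+np.argmax(s[1:,4]); x=ray(n,*ce[i],w[2])[0]
            print(n,k,"exp px",u.round(1),v.round(1),"found",ce[i].round(1),s[i,4],"world",x.round(4))
E
python3 -c "
from feat import *
feat('i')"
```

```text
{'key': array([0.6242, 0.0218, 0.078 ]), 'cap': array([ 0.6139, -0.0474,  0.074 ]), 'knob': array([0.6342, 0.0891, 0.083 ])}
top key exp px 250.1 207.4 found [250.  206.8] 104 world [0.6258 0.0223 0.078 ]
top cap exp px 274.6 211.6 found [274.2 211. ] 10 world [ 0.6157 -0.0462  0.074 ]
top knob exp px 226.1 203.3 found [226.5 203. ] 161 world [0.6349 0.0878 0.083 ]
scene key exp px 298.9 190.8 found [299.3 192.4] 43 world [0.6297 0.0165 0.078 ]
scene cap exp px 281.3 202.4 found [280.4 201.2] 113 world [ 0.6087 -0.0451  0.074 ]
scene knob exp px 315.4 179.7 found [315.6 182.4] 79 world [0.6426 0.0788 0.083 ]
```

```bash
python3 -m creep '[{"tx":0.05,"ty":0.01,"tz":0,"ax":0,"ay":0,"az":0,"gripper":-1},{"tx":0.10,"ty":0.02,"tz":0,"ax":0,"ay":0,"az":0,"gripper":-1},{"tx":0.15,"ty":0.028,"tz":0,"ax":0,"ay":0,"az":0,"gripper":-1},{"tx":0.195,"ty":0.033,"tz":0,"ax":0,"ay":0,"az":0,"gripper":-1},{"tx":0.195,"ty":0.033,"tz":-0.02,"ax":0,"ay":0,"az":0,"gripper":-1},{"tx":0.195,"ty":0.033,"tz":-0.045,"ax":0,"ay":0,"az":0,"gripper":-1},{"tx":0.195,"ty":0.033,"tz":-0.06,"ax":0,"ay":0,"az":0,"gripper":-1},{"tx":0.195,"ty":0.033,"tz":-0.06,"ax":0,"ay":0,"az":0,"gripper":-1}]'
python3 look.py j
```

```text
time_s: 20.8
ee_pos: [0.6245, 0.0203, 0.1091]
tool_rot: [-0.001, -0.651, 0.759, 0.001]
wrist_force: [-0.4, -0.7, -0.7]
width: 0.0001
```

View pics/j_scene.png

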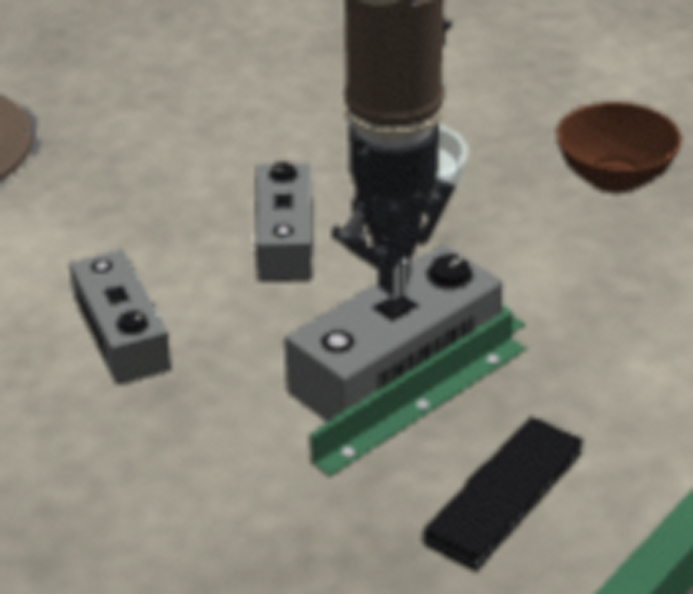

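```bash
python3 -m creep '[{"tx":0.001,"ty":0.0005,"tz":-0.005,"ax":0,"ay":0,"az":0,"gripper":-1},{"tx":0.001,"ty":0.0005,"tz":-0.009,"ax":0,"ay":0,"az":0,"gripper":-1},{"tx":0.001,"ty":0.0005,"tz":-0.011,"ax":0,"ay":0,"az":0,"gripper":-1},{"tx":0.001,"ty":0.0005,"tz":-0.013,"ax":0,"ay":0,"az":0,"gripper":-1},{"tx":0.001,"ty":0.0005,"tz":-0.0145,"ax":0,"ay":0,"az":0,"gripper":-1},{"tx":0.001,"ty":0.0005,"tz":-0.0155,"ax":0,"ay":0,"az":0,"gripper":-1},{"tx":0.001,"ty":0.0005,"tz":-0.0165,"ax":0,"ay":0,"az":0,"gripper":-1},{"tx":0.001,"ty":0.0005,"tz":-0.0165,"ax":0,"ay":0,"az":0,"gripper":-1}]'
python3 look.py k
```

```text
time_s: 21.9
ee_pos: [0.6263, 0.0208, 0.0939]
tool_rot: [0.0, -0.651, 0.759, -0.0]
wrist_force: [-1.5, -0.2, 3.3]
width: -0.0002
```

View pics/k_scene.png

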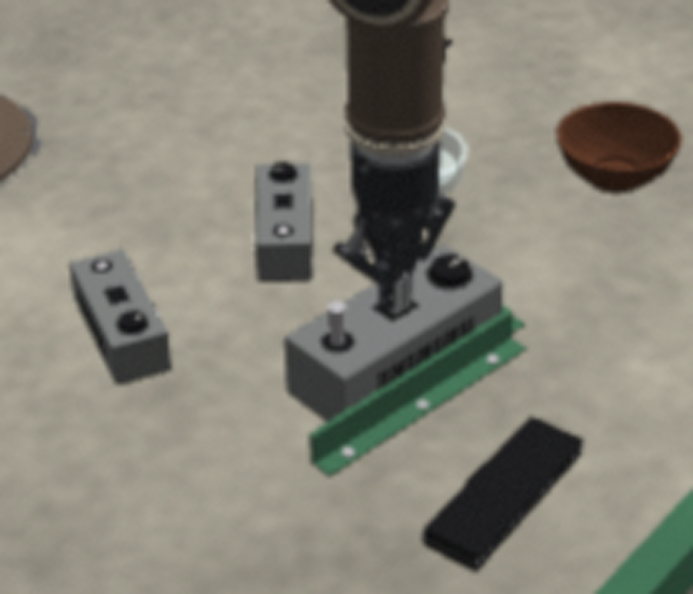

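```bash
python3 -m creep '[{"tx":0,"ty":0,"tz":0.03,"ax":0,"ay":0,"az":0,"gripper":-1},{"tx":0,"ty":0,"tz":0.07,"ax":0,"ay":0,"az":0,"gripper":-1},{"tx":-0.003,"ty":-0.02,"tz":0.085,"ax":0,"ay":0,"az":0,"gripper":-0.1},{"tx":-0.008,"ty":-0.05,"tz":0.085,"ax":0,"ay":0,"az":0,"gripper":-0.1},{"tx":-0.011,"ty":-0.068,"tz":0.085,"ax":0,"ay":0,"az":0,"gripper":-0.1},{"tx":-0.011,"ty":-0.068,"tz":0.085,"ax":0,"ay":0,"az":0,"gripper":-0.1},{"tx":-0.011,"ty":-0.068,"tz":0.075,"ax":0,"ay":0,"az":0,"gripper":-0.1},{"tx":-0.011,"ty":-0.068,"tz":0.065,"ax":0,"ay":0,"az":0,"gripper":-0.1}]'
python3 look.py l
python3 - <<'E'
from h import *
f=np.load("l_scene.npz");d=f["d"];p=f["p"];W=cloud("scene",d)
m=(d>0)&(np.hypot(W[...,0]-.6155,W[...,1]+.048)<.02)&(W[...,2]>.085)&(W[...,2]<.116)
q=W[m];print(m.sum(),q.mean(0),q.min(0),q.max(0))
v,u=np.nonzero(m);print(u.min(),u.max(),v.min(),v.max()); print(ray("scene",[u.mean()],[v.mean()],.101), proj("scene",[.6155,-.048,.101]))
c=p[160:240,230:330];cv2.imwrite("pics/l_z.png",cv2.resize(c[:,:,::-1],None,fx=7,fy=7,interpolation=cv2.INTER_CUBIC))
E
```

```text
time_s: 23.0
ee_pos: [0.6152, -0.0456, 0.1577]
tool_rot: [0.0, -0.652, 0.758, 0.0]
wrist_force: [-0.6, -0.6, 0.3]
width: 0.0386
50 [ 0.61848832 -0.05131793  0.10304847] [ 0.61019188 -0.06001344  0.08640742] [ 0.62553303 -0.04258046  0.11520757]
279 284 192 200
[[ 0.61684452 -0.04939591  0.101     ]] [281.36745913 195.41059419]
```

View pics/l_z.png

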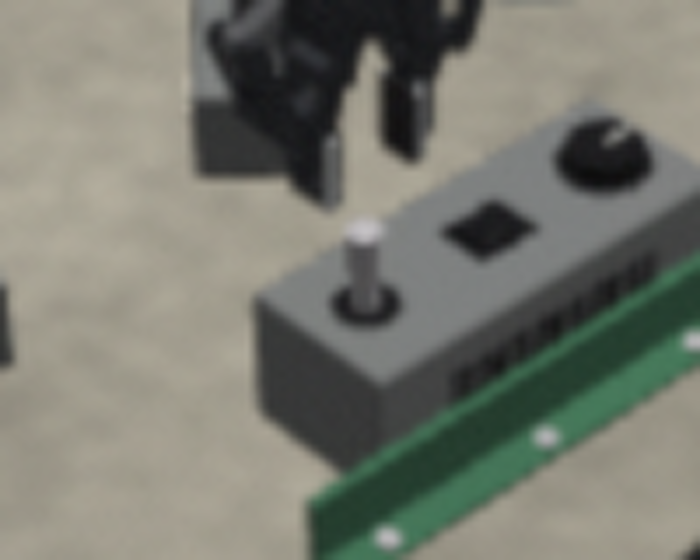

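```bash
python3 -m creep '[{"tx":0,"ty":-0.0015,"tz":-0.01,"ax":0,"ay":0,"az":0,"gripper":-0.1},{"tx":0,"ty":-0.0015,"tz":-0.02,"ax":0,"ay":0,"az":0,"gripper":-0.1},{"tx":0,"ty":-0.0015,"tz":-0.035,"ax":0,"ay":0,"az":0,"gripper":-0.1},{"tx":0,"ty":-0.0015,"tz":-0.048,"ax":0,"ay":0,"az":0,"gripper":-0.1},{"tx":0,"ty":-0.0015,"tz":-0.056,"ax":0,"ay":0,"az":0,"gripper":-0.1},{"tx":0,"ty":-0.0015,"tz":-0.056,"ax":0,"ay":0,"az":0,"gripper":-0.1},{"tx":0,"ty":-0.0015,"tz":-0.056,"ax":0,"ay":0,"az":0,"gripper":-0.3},{"tx":0,"ty":-0.0015,"tz":-0.056,"ax":0,"ay":0,"az":0,"gripper":-0.45}]' 30
python3 look.py m
python3 - <<'E'
import numpy as np,cv2
p=np.load("m_scene.npz")["p"][160:240,230:330];cv2.imwrite("pics/m_z.png",cv2.resize(p[:,:,::-1],None,fx=7,fy=7,interpolation=cv2.INTER_CUBIC))
E
```

```text
time_s: 24.1
ee_pos: [0.6157, -0.0487, 0.1034]
tool_rot: [0.0, -0.651, 0.759, -0.0]
wrist_force: [0.3, 0.1, -0.4]
width: 0.0234
```

View pics/m_z.png

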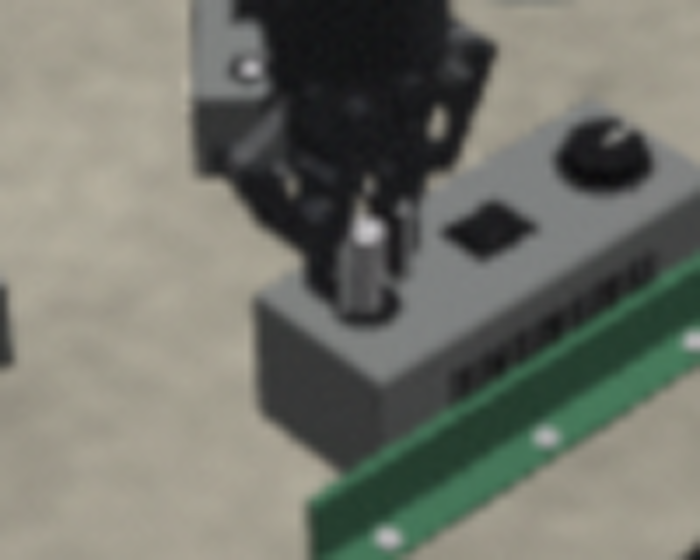

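```bash
python3 -m creep '[{"tx":0,"ty":0.001,"tz":-0.002,"ax":0,"ay":0,"az":0,"gripper":-0.45},{"tx":0,"ty":0.001,"tz":-0.002,"ax":0,"ay":0,"az":0,"gripper":-0.55},{"tx":0,"ty":0.001,"tz":-0.002,"ax":0,"ay":0,"az":0,"gripper":-0.6},{"tx":0,"ty":0.001,"tz":-0.002,"ax":0,"ay":0,"az":0,"gripper":-0.7},{"tx":0,"ty":0.001,"tz":-0.002,"ax":0,"ay":0,"az":0,"gripper":-1},{"tx":0,"ty":0.001,"tz":-0.002,"ax":0,"ay":0,"az":0,"gripper":-1},{"tx":0,"ty":0.001,"tz":-0.002,"ax":0,"ay":0,"az":0,"gripper":-1},{"tx":0,"ty":0.001,"tz":-0.002,"ax":0,"ay":0,"az":0,"gripper":-1}]' 30
```

```text
time_s: 25.2
ee_pos: [0.6154, -0.0473, 0.1009]
tool_rot: [0.0, -0.651, 0.759, 0.0]
wrist_force: [0.1, 3.9, 0.7]
width: 0.0152
```

```bash
python3 -m creep '[{"tx":0,"ty":0.0005,"tz":0,"ax":0,"ay":0,"az":0,"gripper":-1},{"tx":0,"ty":0.001,"tz":0.002,"ax":0,"ay":0,"az":0,"gripper":-1},{"tx":0,"ty":0.001,"tz":0.006,"ax":0,"ay":0,"az":0,"gripper":-1},{"tx":0,"ty":0.001,"tz":0.012,"ax":0,"ay":0,"az":0,"gripper":-1},{"tx":0,"ty":0.001,"tz":0.018,"ax":0,"ay":0,"az":0,"gripper":-1},{"tx":0,"ty":0.001,"tz":0.024,"ax":0,"ay":0,"az":0,"gripper":-1},{"tx":0,"ty":0.001,"tz":0.029,"ax":0,"ay":0,"az":0,"gripper":-1},{"tx":0,"ty":0.001,"tz":0.032,"ax":0,"ay":0,"az":0,"gripper":-1}]'
python3 look.py n; python3 -c "
from meas import *
try: measure('n')
except Exception as e: print(e)"
```

```text
time_s: 26.2
ee_pos: [0.6153, -0.047, 0.1332]
tool_rot: [-0.0, -0.651, 0.759, -0.0]
wrist_force: [0.2, -0.1, -1.8]
width: 0.015
top radio c [629.2  55.1] [130.8  79.7] yaw -8.45
OpenCV(4.12.0) /io/opencv/modules/imgproc/src/linefit.cpp:50: error: (-215:Assertion failed) count > 0 in function 'fitLine2D_wods'
```

View pics/n_scene.png

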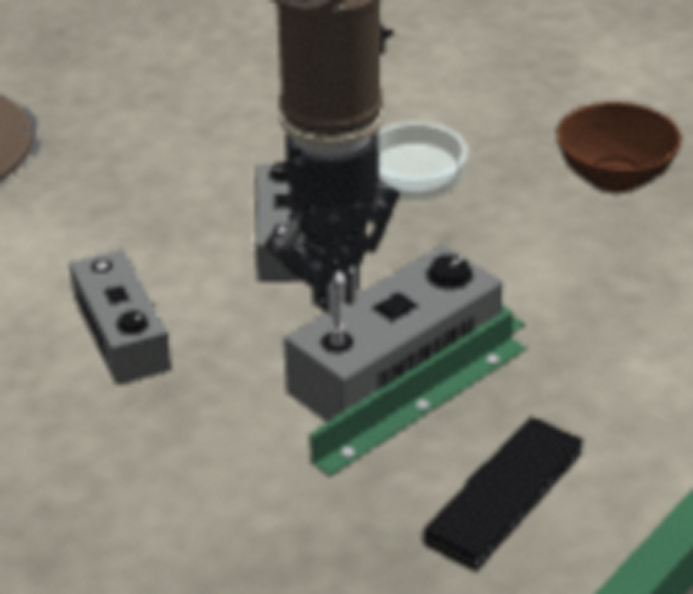

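View pics/n_top.png

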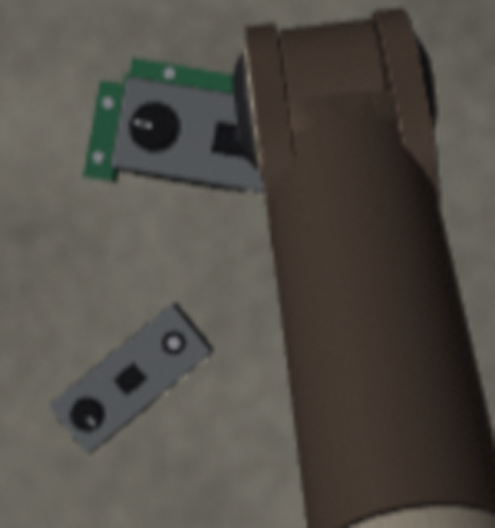

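```bash
python3 -m creep '[{"tx":0,"ty":0,"tz":0.004,"ax":0,"ay":0,"az":0,"gripper":-1},{"tx":0,"ty":0,"tz":0.008,"ax":0,"ay":0,"az":0,"gripper":-1},{"tx":0,"ty":0,"tz":0.013,"ax":0,"ay":0,"az":0,"gripper":-1},{"tx":0,"ty":0,"tz":0.019,"ax":0,"ay":0,"az":0,"gripper":-1},{"tx":0,"ty":0,"tz":0.026,"ax":0,"ay":0,"az":0,"gripper":-1},{"tx":0,"ty":0,"tz":0.033,"ax":0,"ay":0,"az":0,"gripper":-1},{"tx":0,"ty":0,"tz":0.039,"ax":0,"ay":0,"az":0,"gripper":-1},{"tx":0,"ty":0,"tz":0.043,"ax":0,"ay":0,"az":0,"gripper":-1}]'
```

```text
time_s: 27.3
ee_pos: [0.6153, -0.0467, 0.1763]
tool_rot: [0.0, -0.651, 0.759, -0.0]
wrist_force: [0.6, -1.2, -2.7]
width: 0.0147
```

```bash
python3 -m creep '[{"tx":0,"ty":0,"tz":0.001,"ax":0,"ay":0,"az":0,"gripper":-1},{"tx":0,"ty":0,"tz":0.002,"ax":0,"ay":0,"az":0,"gripper":-1},{"tx":0,"ty":0,"tz":0.0025,"ax":0,"ay":0,"az":0,"gripper":-1},{"tx":0,"ty":0,"tz":0.003,"ax":0,"ay":0,"az":0,"gripper":-1},{"tx":0,"ty":0,"tz":0.0035,"ax":0,"ay":0,"az":0,"gripper":-1},{"tx":0,"ty":0,"tz":0.004,"ax":0,"ay":0,"az":0,"gripper":-1},{"tx":0,"ty":0,"tz":0.004,"ax":0,"ay":0,"az":0,"gripper":-1},{"tx":0,"ty":0,"tz":0.004,"ax":0,"ay":0,"az":0,"gripper":-1}]'
python3 -c "
from station import manip
s=manip.sense();print(s['ee_pos'],s['wrist_force'])"
```

```text
time_s: 28.3
ee_pos: [0.6153, -0.0467, 0.1798]
tool_rot: [-0.0, -0.651, 0.759, -0.0]
wrist_force: [0.3, -1.0, -3.3]
width: 0.0145
[ 0.61530074 -0.04668014  0.17980346] [ 0.3011784  -0.97612895 -3.32822227]
```

```bash
python3 -m creep '[{"tx":0,"ty":0,"tz":0.0005,"ax":0,"ay":0,"az":0,"gripper":-1},{"tx":0,"ty":0,"tz":0.001,"ax":0,"ay":0,"az":0,"gripper":-1},{"tx":0,"ty":0,"tz":0.001,"ax":0,"ay":0,"az":0,"gripper":-1},{"tx":0,"ty":0,"tz":0.001,"ax":0,"ay":0,"az":0,"gripper":-1},{"tx":0,"ty":0,"tz":0.001,"ax":0,"ay":0,"az":0,"gripper":-1},{"tx":0,"ty":0,"tz":0.001,"ax":0,"ay":0,"az":0,"gripper":-1},{"tx":0,"ty":0,"tz":0.001,"ax":0,"ay":0,"az":0,"gripper":-1},{"tx":0,"ty":0,"tz":0.001,"ax":0,"ay":0,"az":0,"gripper":-1}]'
python3 - <<'E'
from station import manip,optics
for i in range(4):
    s=manip.sense();print(s['ee_pos'].round(5),s['wrist_force'].round(2)); optics.capture("top")
E
```

```text
time_s: 29.3
ee_pos: [0.6153, -0.0467, 0.1808]
tool_rot: [-0.0, -0.651, 0.759, 0.0]
wrist_force: [-0.5, -1.9, -2.7]
width: 0.0151
[ 0.61528 -0.04667  0.1808 ] [-0.48 -1.88 -2.7 ]
[ 0.6153  -0.04666  0.18081] [ 0.91 -1.55 -2.51]
[ 0.61532 -0.04666  0.18082] [-0.43 -1.57 -2.78]
[ 0.61532 -0.04667  0.18082] [-0.86 -1.48 -2.56]
```

```bash
cat > f.py <<'E'
from station import manip,optics
import numpy as np
F=[]
for i in range(4):
    s=manip.sense();F.append(s['wrist_force']); optics.capture("top")
print(s['ee_pos'].round(5),np.mean(F,0).round(2),s['width'])
E
python3 -m creep '[{"tx":0,"ty":0,"tz":0.0003,"ax":0,"ay":0,"az":0,"gripper":-1},{"tx":0,"ty":0,"tz":0.0006,"ax":0,"ay":0,"az":0,"gripper":-1},{"tx":0,"ty":0,"tz":0.0008,"ax":0,"ay":0,"az":0,"gripper":-1},{"tx":0,"ty":0,"tz":0.0008,"ax":0,"ay":0,"az":0,"gripper":-1},{"tx":0,"ty":0,"tz":0.0008,"ax":0,"ay":0,"az":0,"gripper":-1},{"tx":0,"ty":0,"tz":0.0008,"ax":0,"ay":0,"az":0,"gripper":-1},{"tx":0,"ty":0,"tz":0.0008,"ax":0,"ay":0,"az":0,"gripper":-1},{"tx":0,"ty":0,"tz":0.0008,"ax":0,"ay":0,"az":0,"gripper":-1}]'
python3 f.py
```

```text
time_s: 30.5
ee_pos: [0.6153, -0.0466, 0.1816]
tool_rot: [-0.0, -0.651, 0.759, 0.0]
wrist_force: [-0.9, -0.9, -5.9]
width: 0.0149
[ 0.61527 -0.04655  0.18159] [-0.45 -0.67 -5.37] 0.015099004490122954
```

```bash
python3 -m creep '[{"tx":0,"ty":0,"tz":-0.0003,"ax":0,"ay":0,"az":0,"gripper":-1},{"tx":0,"ty":0,"tz":-0.0003,"ax":0,"ay":0,"az":0,"gripper":-1},{"tx":0,"ty":0,"tz":-0.0003,"ax":0,"ay":0,"az":0,"gripper":-1},{"tx":0,"ty":0,"tz":-0.0003,"ax":0,"ay":0,"az":0,"gripper":-1},{"tx":0,"ty":0,"tz":-0.0003,"ax":0,"ay":0,"az":0,"gripper":-1},{"tx":0,"ty":0,"tz":-0.0003,"ax":0,"ay":0,"az":0,"gripper":-1},{"tx":0,"ty":0,"tz":-0.0003,"ax":0,"ay":0,"az":0,"gripper":-1},{"tx":0,"ty":0,"tz":-0.0003,"ax":0,"ay":0,"az":0,"gripper":-1}]'
python3 f.py; python3 look.py z; python3 -c "
from feat import *
try: measure('z')
except Exception as e: print('-')
for n in ('top','scene'):
  f=np.load(f'z_{n}.npz');W=cloud(n,f['d']);th=np.radians(-8.45)
  q=W[(f['d']>0)&(abs(W[...,2]-.072)<.008)]; r=(q[:,:2]-[.6242,.0218])@np.array([[np.cos(th),-np.sin(th)],[np.sin(th),np.cos(th)]])
  k=(abs(r[:,0])<.035)&(abs(r[:,1])<.095); 
  A=np.c_[r[k],np.ones(k.sum())]; zz=q[k,2]
  print(n,'y span',r[k,1].min(),r[k,1].max(),'plane',np.linalg.lstsq(A,zz,rcond=None)[0])
p=np.load('z_scene.npz')['p'][130:240,220:340];cv2.imwrite('pics/z_z.png',cv2.resize(p[:,:,::-1],None,fx=5,fy=5,interpolation=cv2.INTER_CUBIC))"
```

```text
time_s: 31.7
ee_pos: [0.6153, -0.0467, 0.1813]
tool_rot: [-0.0, -0.651, 0.759, -0.0]
wrist_force: [0.4, -1.0, -4.7]
width: 0.0149
[ 0.61532 -0.04668  0.18131] [-0.15 -0.77 -5.3 ] 0.015092553153508194
top radio c [629.2  55.1] [130.8  79.7] yaw -8.45
-
top y span -0.028019171447152078 0.09498636481206378 plane [ 0.00501407 -0.00782107  0.07245152]
scene y span -0.09448954304049688 0.0948654895924641 plane [0.00277664 0.00319823 0.07157636]
```

View pics/z_z.png

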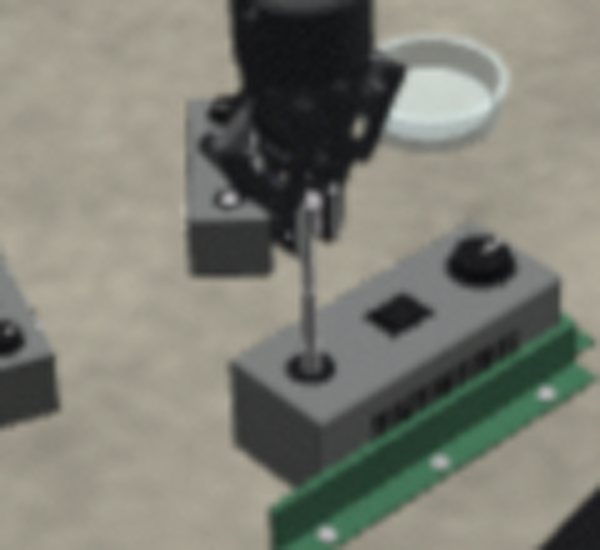

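View pics/z_top.png

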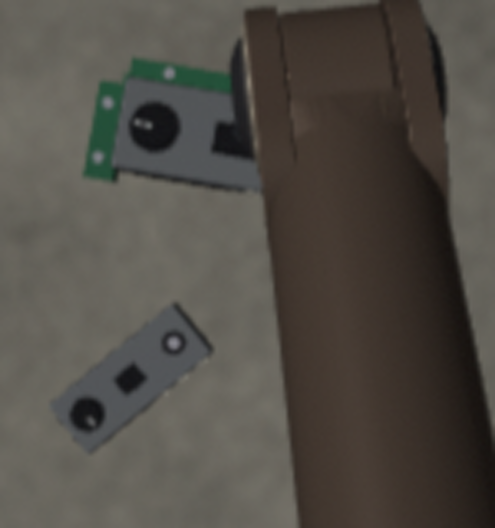

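Force held at 5.3 N over a 0.3 mm change, so the radio's aerial end may be lifting slightly. I'll ease down until the force drops.

```bash
python3 -m creep '[{"tx":0,"ty":0,"tz":-0.0002,"ax":0,"ay":0,"az":0,"gripper":-1},{"tx":0,"ty":0,"tz":-0.0002,"ax":0,"ay":0,"az":0,"gripper":-1},{"tx":0,"ty":0,"tz":-0.0002,"ax":0,"ay":0,"az":0,"gripper":-1},{"tx":0,"ty":0,"tz":-0.0002,"ax":0,"ay":0,"az":0,"gripper":-1},{"tx":0,"ty":0,"tz":-0.0002,"ax":0,"ay":0,"az":0,"gripper":-1},{"tx":0,"ty":0,"tz":-0.0002,"ax":0,"ay":0,"az":0,"gripper":-1},{"tx":0,"ty":0,"tz":-0.0002,"ax":0,"ay":0,"az":0,"gripper":-1},{"tx":0,"ty":0,"tz":-0.0002,"ax":0,"ay":0,"az":0,"gripper":-1}]'
python3 f.py
```

```text
time_s: 33.0
ee_pos: [0.6153, -0.0467, 0.1812]
tool_rot: [0.0, -0.651, 0.759, -0.0]
wrist_force: [-0.0, -1.0, -4.4]
width: 0.0149
[ 0.61532 -0.04671  0.18113] [-0.15 -1.04 -3.76] 0.015050773641081493
```

```bash
python3 f.py; python3 -c "
from h import *
for n in('top','scene'):
    p,d=optics.capture(n); a=np.load(f'a_{n}.npz')['d']; W0,W=cloud(n,a),cloud(n,d)
    for nm,x,y,r,z in(('bowl',.619,.401,.08,.012),('ash',.450,.280,.07,.012),('case',.8,-.057,.1,.012),('small1',.419,.104,.09,.03)):
        f=lambda w,dd:w[(dd>0)&(np.hypot(w[...,0]-x,w[...,1]-y)<r)&(w[...,2]>z)].mean(0).round(4)
        print(n,nm,f(W0,a),f(W,d))
s=manip.sense();print(s['time_s'],s['ee_pos'],s['wrist_force'],s['width'])
manip.job_done()"
```

```text
[ 0.61533 -0.04668  0.18113] [-0.21 -1.27 -4.17] 0.015016110377067
top bowl [0.6209 0.4121 0.0342] [0.6211 0.412  0.0342]
top ash [0.447  0.2882 0.0255] [0.4461 0.2877 0.0255]
top case [ 0.7995 -0.056   0.0212] [ 0.7995 -0.0555  0.0211]
top small1 [0.419  0.1056 0.0496] [0.4189 0.1058 0.0493]
scene bowl [0.6137 0.4106 0.0364] [0.6141 0.4107 0.0366]
scene ash [0.4489 0.2805 0.0231] [0.4586 0.2886 0.0223]
scene case [ 0.8059 -0.0639  0.0203] [ 0.8057 -0.0637  0.0204]
scene small1 [0.4282 0.0943 0.0476] [0.4313 0.0798 0.0465]
33.5 [ 0.61531843 -0.04669021  0.181128  ] [-1.40009458 -0.48207531 -4.35789231] 0.014817717947342896
the job is handed in; nothing more can be done
```

I pushed the large radio (200 x 80 x 72 mm) into the corner of the stop, then pressed the key so the cap popped up. I then pinched the cap and pulled the aerial up about 80 mm to its second stop. I handed the job in at 33.5 s, still holding it out.

**Seating:** The force rose against each leg with no further movement. Before the key press, the radio's yaw measured -8.45° against about -8.3° for the stop. Its centre was within about 1 mm of the seated position, which is about as fine as the cameras can measure. In the last check it hadn't moved, but the arm hid its aerial end from the top camera.

**Aerial:** The pull jumped from 2.7 N to 5.4 N at the second stop. It then stayed at 5.3 N when I lowered 0.3 mm, so I took it that the aerial end of the radio was lifting slightly, by well under 1 mm. I eased down another 0.2 mm and finished holding at about 4 N, above the 2.7 N measured just short of the stop.

**Other things on the ledge:**
- **Unchanged:** In the top view the bowl, ashtray, remote case and one small radio were within 1 mm of where they started.
- **Disagreed:** The other camera put the ashtray about 13 mm and that small radio about 15 mm off. I put this down to the arm blocking its view.
- **Not re-measured:** I didn't check the bottle opener or the second small radio at the end; the arm never worked near the opener.
- **Volume knob:** I never touched it, and it looked the same in the pictures after seating.

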